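Bolt the specimen case

ROBOT

A 6-joint arm with a two-finger parallel gripper is mounted at the origin on the work surface. World frame = base frame: x ahead of the robot, y to its left, z up, the work surface at z = 0. Lengths are in m, angles in rad, forces in N, time in s.
With the tool pointing down it reaches from about 0.3 to 0.825 m from the base axis. Payload 5.4 kg.
Tool frame: the origin (TCP) lies at the very end of the fingers, on their centre line; the grasp point (between the pads) lies 19 mm behind it; z points along the fingers, y is the line along which they close (so a half turn about z gives the same grasp; the last joint's range is limited). The gripper opens to 92 mm and grips with 3 to 60 N. Pads are 20 mm wide; open, the fingers measure 128 mm over their backs; the gripper's body (75 mm by 189 mm) begins 69 mm behind the grasp point.
Start: joints at [1.139, 0.158, 1.597, -0, 1.386, -0.21], TCP at [0.127, 0.561, 0.215] pointing down, gripper open.
Joint ranges: [-2.91, 2.91], [-0.94, 2.29], [0.18, 2.7], [-1.29, 4.43], [0.17, 2.64], [-3, 3]. Speed limits (rad/s): [2.57, 2.57, 3.14, 3.14, 3.14, 3.14].

INTERFACE

Orientations are given as a unit quaternion [w, x, y, z].
In Python, from cell import manip, capture, camera_model, job, search_frame, outline_of gives the robot as it stands.
- The arm moves only by the shell command python3 -m jog 'ROWS' [FORCE]. ROWS is text: rows parted by semicolons, each of 5 numbers parted by spaces: the closure, from 0 (fully open) to 1 (shut), then the shift along the tool's x, y, z in m, then the turn about the tool's z in rad. In form: hand tx ty tz yaw; .... A call has 1 to 20 rows; each row shifts and turns the commanded pose from where the row before left it, along the tool's axes as they then stand; what a row does not reach is not made up. A row lasts 1/8 s, in which the tool goes at most 62.5 mm and 10.7 degrees, less where a joint would pass 70% of its speed; a pose out of reach is approached as far as the arm can. A call with a gripper value outside its range is refused whole. The fingers move at their own pace and stop on an object; FORCE is the grip in N (left out, the last holds). Time passes only in rows, so rows that do not move let the fingers close. It gives the time, the measured TCP pose, the force, the opening and the grip force at its end, in the units of the state.
- manip.state(): the state, without advancing time (a new reading comes with each control period).
- capture(name): name is "side" or "top"; returns (picture, depth): 400x640x3 uint8, red, green, blue; 400x640 float32, m along the optical axis (not along the pixel's ray), 0 where there is no reading.
- camera_model(name): a dict with "intrinsics" (3x3 intrinsics, pixels), "dist_coeffs" ([k1, k2, p1, p2, k3] as OpenCV has them; the pictures are not rectified), "camera_from_world" (4x4, takes a point from world to camera coordinates). Camera axes: x right, y down, z forward; pixel columns grow to the right and rows downward; lengths in m; the calibration is good to about 2 mm. A picture is of the moment at which its call begins. camera_model takes no time and is no camera call.
- job.finish_job(): hands the job in; it is judged then, once.
Trained networks look in the newest picture that a camera, given by its name, has taken for a name from the list of things; names that differ only in an ending like _2 or _b are one class to them, and where a whole thing is asked for, a point or a joint stands for the part that bears it (a point fixed in the world has none). Each returns a list of dicts, best first, with "confidence" (0 to 1); they miss things now and then, are a little off and sometimes report something else, mostly with a low value. They report only what shows in the picture. A call takes as long as a camera call.
- search_frame(camera, thing): "rect" ([left, top, width, height] in pixels, round what is visible of it).
- outline_of(camera, thing): "pixels" (400x640 bool, what is visible of it) and "rect" ([left, top, width, height] in pixels, round what is visible of it).
The state is a dict: "clock": time; "joint_positions": joint angles; "dq": joint speeds; "tau": joint torques, N m; "ee_pos": TCP position; "ee_rot": TCP orientation; "contact_force": force on the tool from outside, world axes, zero at the start; "torque": the same for the moment, N m; "grip_width": opening from 0.0 (shut) to 1.0 (fully open); "gripper_force": force on a finger pad.
Only numpy, scipy, OpenCV 4.12 (cv2) and the standard library are available. Lean on these libraries where they do the work, as an engineer would, in place of code of your own. Each camera call takes 0.05 s, during which the arm holds its last target. There are 200 camera calls.

TASK

Lock the specimen case: hold the long spring catch plate pressed down with one fingertip and, keeping it down all the way, push the bolt's upright tab from behind with the other finger until the bolt is fully home in the keeper on the lid. Then let the catch spring right up so that it locks the bolt, and withdraw. Only push: do not grip the tab or press on its front, and leave the vials and the other things on and around the case where they stand.

Things in the scene. Friction and masses are not known exactly. Their poses are not given: they have to be found in the camera images.
- case: Specimen case, fixed: grey box 200 (x) x 300 (y) x 90 mm high, aluminium deck, white lid on its +y third. Origin: underside centre, on the bench; z up. The bolt slides to +y (to the lid's keeper) to lock; the catch plate lies on its +x side. Heights here are above the bench. Bar, teeth, guides and keeper end at 110 mm: a fingertip at 112 mm or more clears all but tab and plate.
- bolt: The bolt's upright steel tab: 36 mm wide (case x), 12 mm thick (case y, front face included), from 101 to 146 mm high. Axes as the case's. Origin: centre of its rear (-y) face, the one to push, 124 mm high, at case x = -32 mm, y = -26 mm + bolt_slide. Free room behind it above 112 mm; 30 mm (case x) between tab and catch plate.
- bolt_slide (a joint): Slide of the bolt along case +y (m): 0 drawn back, 0.042 fully home at its stop; starts at 0 to 0.010. About 2.5 N of friction; stays where left. With the catch up it is blocked at about 0.0155 and then every 14 mm by its teeth, so the catch must be down all the way. The catch can rise at home only from 0.0405 on.
- catch: The spring catch's level steel plate, 32 mm wide (case x), 120 mm long (case y). Axes as the case's. Origin: centre of its top face, at case x = +32 mm, y = -15 mm, 124 mm high when up, 114 mm when right down. A fingertip can slide along it while holding it down. Centre lines of plate and tab are 64 mm apart.
- catch_press (a joint): How far the catch plate is pressed down (m): 0 up, 0.010 right down on its stop. Frees the bolt from 0.005 on; at 0.003 or less half way it has been let up. Spring: about 2.4 N at the top, 5.4 N at the stop; it springs up when released.
- tall_vial: Loose capped glass vial, 22 mm across, 50 mm high, standing on the case (origin: centre of its underside). To be left alone.
- short_vial: Loose capped amber vial, 26 mm across, 34 mm high, standing on the case (origin: centre of its underside). To be left alone.
- pen: Marker pen, 110 mm long (its y), 12 mm thick, lying on the bench beside the case (origin: underside centre). To be left alone.
- timer: Small white timer, 55 x 75 x 18 mm, on the bench beside the case (origin: underside centre). To be left alone.
- reagent_jar: Capped glass jar, 56 mm across, 75 mm high, on the bench beside the case (origin: underside centre). To be left alone.
- clear_tub: Open clear tub, 100 x 80 x 45 mm, on the bench beside the case (origin: underside centre). To be left alone.

How it is judged:
On the way, in this order (a step that is already met when the one before it is completed fails the run):
1. a fingertip holds the catch plate down while the bolt is still drawn back (value of joint catch_press above 0.005 m and value of joint bolt_slide below 0.018 m and contact force between the fingers and catch above 0.5 N), for 0.1 s.
2. the bolt is fully home with the catch still held down by a finger (value of joint bolt_slide above 0.0395 m and value of joint catch_press above 0.004 m and contact force between the fingers and catch above 0.5 N), for 0.05 s.
3. the catch has sprung up behind the bolt (value of joint catch_press below 0.002 m and value of joint bolt_slide above 0.0395 m), for 0.1 s.
At the end, for the whole second after the job is handed in: The bolt is home (slid at least 39.5 of 42 mm), the catch is up again (within 2 mm), and each bystander is within 20 mm of where it stood (all of step 3 and distance of each of tall_vial, short_vial, pen, timer, reagent_jar, clear_tub from where it was at the start of the episode below 0.02 m); the robot touches nothing.
It fails at once if the catch is let up while the bolt is part way (value of joint catch_press below 0.003 m and value of joint bolt_slide between 0.019 and 0.038 m).
It fails at once if the tab is gripped or pressed on its front (over 3 N) (contact force between the fingers and bolt_c7 above 3 N).
It fails at once if a bystander is shifted more than 20 mm or lifted (distance of any of tall_vial, short_vial, pen, timer, reagent_jar, clear_tub from where it was at the start of the episode above 0.02 m).
It fails at once if a vial is tipped over (angle between any of tall_vial, short_vial's own z axis and vertical above 0.5 rad).
It also fails if it takes over 35 s, if anything falls off the work surface, if the arm or the gripper's body presses on something with over 40 N, if the wrist force passes 120 N, or if a joint passes its speed limit or range.

## Working session

There is one attempt and no reset: what is moved stays moved. The work goes in short steps, Python scripts to look and compute and a shell command to move; the robot and the scene stay as the last step left them, time stands still between calls to the robot, and variables do not carry over. Pictures are saved under pics/ and viewed, at most 10 in all, crops included, and the job is handed in when it is done.

```bash
mkdir -p pics; ls; cat > h.py <<'E'
import numpy as np, cv2
from cell import manip, capture, camera_model, job, search_frame, outline_of
def w(cam,uv,d):
    m=camera_model(cam);K=np.array(m["intrinsics"],float);D=np.array(m["dist_coeffs"],float)
    uv=np.asarray(uv,float).reshape(-1,1,2);n=cv2.undistortPoints(uv,K,D)[:,0]
    d=np.asarray(d,float).reshape(-1,1)
    P=np.c_[n*d,d,np.ones(len(d))]
    return (P@np.linalg.inv(np.array(m["camera_from_world"])).T)[:,:3]
E
python3 - <<'E'
from h import *
for c in("top","side"):
    p,d=capture(c); cv2.imwrite(f"pics/{c}0.png",p[:,:,::-1]); np.save(f"{c}_d.npy",d)
    m=camera_model(c); print(c,np.linalg.inv(np.array(m["camera_from_world"])).round(3).tolist())
    for t in("case","bolt","catch","tall_vial","short_vial"):
        for r in outline_of(c,t)[:2]:
            k=r["pixels"]&(d>0); v,u=np.nonzero(k); 
            if len(u)==0: continue
            P=w(c,np.c_[u,v],d[k]); print(t,r["confidence"],r["rect"],len(u),np.median(P,0).round(4),np.percentile(P,[2,98],axis=0).round(3).tolist())
s=manip.state(); print(s["clock"],s["ee_pos"],s["ee_rot"],s["grip_width"])
E
```

```text
pics
top [[0.026, -0.998, 0.064, 0.534], [-1.0, -0.026, 0.006, 0.036], [-0.004, -0.064, -0.998, 1.167], [0.0, 0.0, 0.0, 1.0]]
case 0.61 [245.9, 154.8, 127.0, 85.0] 9098 [0.5858 0.0798 0.0909] [[0.478, -0.065, 0.046], [0.689, 0.226, 0.126]]
bolt 0.92 [288.7, 193.3, 55.6, 20.1] 533 [0.5606 0.0611 0.1019] [[0.54, -0.012, 0.094], [0.579, 0.126, 0.148]]
catch 0.64 [291.6, 171.6, 50.6, 19.3] 658 [0.6201 0.0681 0.1237] [[0.6, 0.011, 0.092], [0.643, 0.126, 0.128]]
tall_vial 0.54 [332.0, 222.4, 11.2, 10.4] 63 [0.5107 0.0106 0.1395] [[0.501, 0.001, 0.114], [0.52, 0.02, 0.144]]
short_vial 0.58 [260.7, 193.5, 11.8, 9.0] 79 [0.5752 0.1922 0.1233] [[0.565, 0.183, 0.095], [0.585, 0.204, 0.128]]
side [[-0.969, -0.177, 0.174, 0.44], [-0.248, 0.682, -0.688, 0.743], [0.003, -0.71, -0.704, 0.815], [0.0, 0.0, 0.0, 1.0]]
case 0.95 [263.1, 168.2, 123.5, 144.0] 14126 [0.5793 0.1386 0.0912] [[0.475, -0.06, 0.012], [0.684, 0.239, 0.127]]
bolt 0.72 [323.3, 181.0, 31.0, 57.0] 919 [0.5603 0.0697 0.1094] [[0.54, -0.01, 0.094], [0.593, 0.128, 0.148]]
bolt 0.72 [262.0, 170.1, 124.4, 140.8] 13934 [0.5795 0.1388 0.0912] [[0.476, -0.058, 0.014], [0.682, 0.239, 0.127]]
catch 0.55 [299.5, 180.4, 29.4, 41.7] 790 [0.6182 0.0772 0.125 ] [[0.588, 0.013, 0.107], [0.639, 0.127, 0.128]]
tall_vial 0.74 [366.3, 181.0, 11.5, 22.6] 240 [0.5099 0.0167 0.1235] [[0.501, -0.019, 0.092], [0.521, 0.022, 0.143]]
short_vial 0.57 [310.1, 247.9, 12.1, 22.1] 276 [0.5739 0.2021 0.1193] [[0.563, 0.187, 0.092], [0.587, 0.208, 0.127]]
0.6 [0.12650106 0.56088207 0.21460139] [ 2.73087655e-07  1.10668250e-01  9.93857403e-01 -7.14569596e-06] 1.0007579117939949
```

```bash
python3 - <<'E'
from h import *
for c in("top","side"):
    p=cv2.imread(f"pics/{c}0.png"); d=np.load(f"{c}_d.npy")
    cv2.imwrite(f"pics/{c}0c.png",cv2.resize(p[130:330,210:430] ,None,fx=3,fy=3,interpolation=cv2.INTER_CUBIC)[:600])
    v,u=np.nonzero(d>0); P=w(c,np.c_[u,v],d[v,u]); 
    near=(abs(P[:,0]-.58)<.14)&(abs(P[:,1]-.08)<.2)
    def box(n,k):
        Q=P[k]; print(c,n,k.sum(),np.median(Q,0).round(4),np.percentile(Q,[1,99],axis=0).round(4).tolist()); 
        r=cv2.minAreaRect((Q[:,:2]*1000).astype(np.float32)); print("  rect",r)
    z=P[:,2]; x=P[:,0]; y=P[:,1]
    box("tabtop",near&(abs(z-.146)<.005)&(x>.53)&(x<.60)&(abs(y-.06)<.05))
    box("plate",near&(abs(z-.125)<.005)&(x>.595)&(x<.65)&(y>0)&(y<.14))
    box("box",near&(z>.075)&(z<.13))
E
```

```text
top tabtop 70 [0.5557 0.0635 0.146 ] [[0.5402, 0.0557, 0.1417], [0.5727, 0.071, 0.1493]]
  rect ((556.0693969726562, 63.41851806640625), (34.336692810058594, 11.91995620727539), 8.00793743133545)
top plate 597 [0.6205 0.0679 0.1239] [[0.5997, 0.0105, 0.1203], [0.6402, 0.1259, 0.1282]]
  rect ((620.5421142578125, 68.16165161132812), (31.963233947753906, 119.55218505859375), 8.090213775634766)
top box 8919 [0.5864 0.0836 0.0909] [[0.4779, -0.0715, 0.0832], [0.6923, 0.2325, 0.126]]
  rect ((586.1170043945312, 62.48072814941406), (206.35467529296875, 349.7228698730469), 7.085388660430908)
side tabtop 114 [0.5571 0.0661 0.1462] [[0.5394, 0.057, 0.1415], [0.5732, 0.0727, 0.1497]]
  rect ((557.1768798828125, 64.1784439086914), (34.32769012451172, 14.341293334960938), 11.614182472229004)
side plate 736 [0.6197 0.0736 0.1252] [[0.5989, 0.0104, 0.1215], [0.6406, 0.1277, 0.1279]]
  rect ((620.4965209960938, 67.73081970214844), (32.217002868652344, 122.91730499267578), 7.684618949890137)
side box 11850 [0.5827 0.1204 0.0918] [[0.475, -0.0693, 0.0804], [0.6901, 0.2408, 0.1268]]
  rect ((585.0117797851562, 63.9154052734375), (208.8387451171875, 351.7895812988281), 6.927594184875488)
```

View pics/top0c.png

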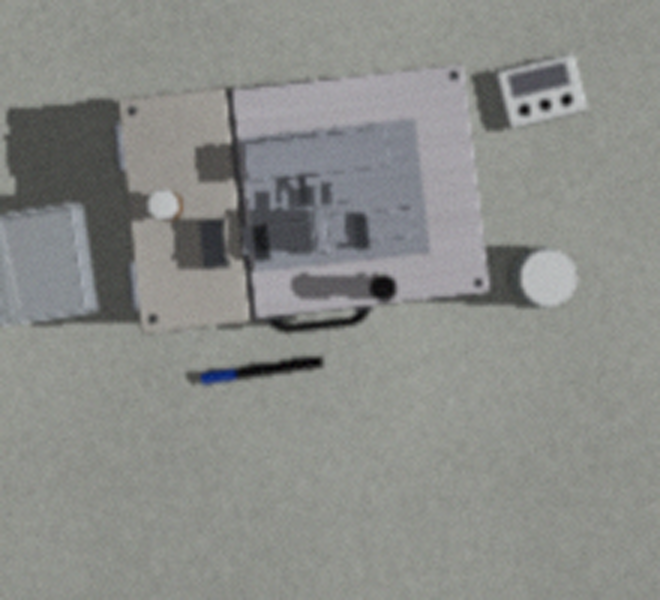

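View pics/side0c.png

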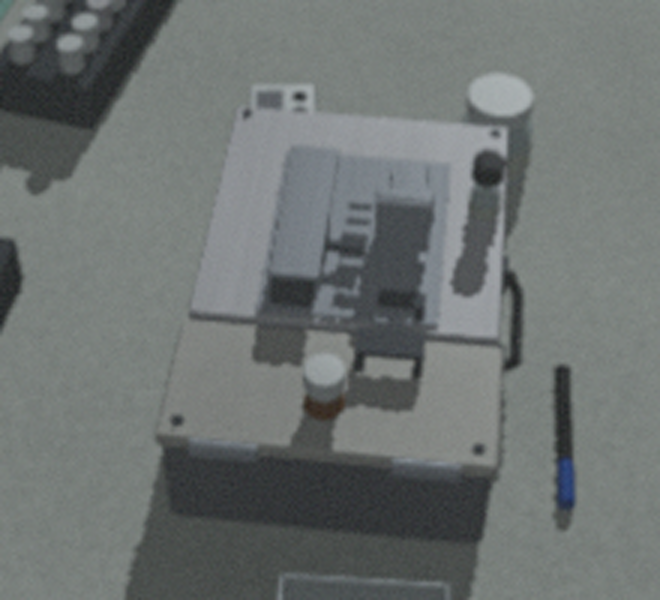

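The top crop shows the lid at left (world +y), the plate spanning about (245–415, 120–150), the tab near (355, 230) and the black-capped tall vial at (383, 288). The side view confirms this, with the white-capped amber vial on the lid at (323, 385). The case is yawed about +8° with its origin near (0.587, 0.078). First I'll turn the tool so its y lies along case x, with the finger gap half closed.

```bash
python3 -m jog '0.5 0 0 0 0.173; 0.5 0 0 0 0.173; 0.5 0 0 0 0.173; 0.5 0 0 0 0.173; 0.5 0 0 0 0.173; 0.5 0 0 0 0.173; 0.5 0 0 0 0.173; 0.5 0 0 0 0'
cat >> h.py <<'E'
from scipy.spatial.transform import Rotation as Ro
def plan(caseo,yaw):
    "TCP in case frame, tool yaw error"
    s=manip.state(); q=s["ee_rot"]; R=Ro.from_quat([q[1],q[2],q[3],q[0]]).as_matrix()
    c,sn=np.cos(yaw),np.sin(yaw); C=np.array([[c,-sn,0],[sn,c,0],[0,0,1]])
    p=C.T@(np.array(s["ee_pos"])-np.r_[caseo,0]); T=C.T@R
    return s,p,T
E
python3 - <<'E'
from h import *
P=[]
for c in("top","side"):
    d=np.load(f"{c}_d.npy"); v,u=np.nonzero(d>0); Q=w(c,np.c_[u,v],d[v,u]); x,y,z=Q.T
    k=(abs(z-.124)<.004)&(abs(x-.62)<.03)&(y>0)&(y<.14); q=Q[k][:,:2]; q=q-q.mean(0)
    e=np.linalg.svd(q,full_matrices=False)[2][0]; print(c,"plate yaw",np.degrees(np.arctan2(-e[0]/e[1],1)))
    k=(abs(z-.0905)<.006)&(abs(x-.587)<.13)&(abs(y-.078)<.18); print(cv2.minAreaRect((Q[k][:,:2]*1000).astype(np.float32)))
s,p,T=plan([.5867,.0784],np.radians(7.8)); print(p,T.round(3).tolist(),s["grip_width"])
E
```

```text
clock: 1.6
ee_pos: [0.1265, 0.5609, 0.2146]
ee_rot: [0.0, 0.656, 0.755, 0.0]
contact_force: [0.2, -0.2, -0.2]
grip_width: 0.5
gripper_force: 0.0
top plate yaw 7.752310590502801
((585.7811279296875, 83.13883209228516), (203.69540405273438, 307.94244384765625), 7.625471591949463)
side plate yaw 7.9627978889227435
((586.079345703125, 83.12042999267578), (205.06143188476562, 312.1097106933594), 7.723506927490234)
[-0.39045006  0.5404947   0.21462028] [[-0.004, 1.0, 0.0], [1.0, 0.004, 0.0], [0.0, 0.0, -1.0]] 0.49970734995367766
```

```bash
python3 -m jog '0.5 -0.03 0.02 0 0; 0.5 -0.046 0.031 0 0; 0.5 -0.046 0.031 0 0; 0.5 -0.046 0.031 0 0; 0.5 -0.046 0.031 0 0; 0.5 -0.046 0.031 0 0; 0.5 -0.046 0.031 0 0; 0.5 -0.046 0.031 0 0; 0.5 -0.046 0.031 0 0; 0.5 -0.046 0.031 0 0; 0.5 -0.046 0.031 0 0; 0.5 -0.046 0.031 0 0; 0.5 -0.046 0.029 0 0; 0.5 0 0 0 0; 0.5 0 0 0 0'
python3 - <<'E'
from h import *
s,p,T=plan([.5868,.0785],np.radians(7.8)); print(p,T.round(4).tolist(),s["contact_force"],s["joint_positions"])
p,d=capture("side"); cv2.imwrite("pics/side1.png",cv2.resize(p[60:330,210:470],None,fx=2.2,fy=2.2))
E
```

```text
clock: 3.48
ee_pos: [0.5924, 0.0386, 0.2144]
ee_rot: [-0.0, 0.656, 0.755, -0.0]
contact_force: [0.2, 0.2, 0.5]
grip_width: 0.501
gripper_force: 0.0
[ 1.16981464e-04 -4.03149655e-02  2.14379803e-01] [[-0.0036, 1.0, -0.0007], [1.0, 0.0036, 0.0007], [0.0007, -0.0007, -1.0]] [0.19456196 0.15885094 0.54531396] [-1.38603530e-01  2.06986813e-01  1.54207234e+00  4.67789971e-04
  1.39342504e+00 -2.78458179e-01]
```

View pics/side1.png

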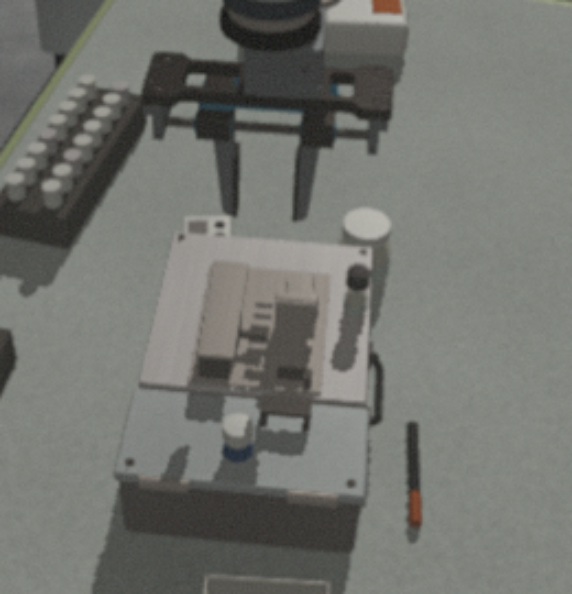

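The picture shows both fingers hovering clear, with tips at about (232, 213) and (299, 217). The plate is below the left one and the tab at (297, 290) is below the right one. I'll measure where the fingertips actually are in case coordinates.

```bash
python3 - <<'E'
from h import *
yaw=np.radians(7.8);c,sn=np.cos(yaw),np.sin(yaw)
for cam in("side","top"):
    _,d=capture(cam); v,u=np.nonzero(d>0); Q=w(cam,np.c_[u,v],d[v,u]); 
    P=np.c_[(Q[:,:2]-[.5868,.0785])@np.array([[c,-sn],[sn,c]]),Q[:,2]]
    for lo,hi in((.212,.225),(.225,.24),(.24,.26)):
        k=(P[:,2]>lo)&(P[:,2]<hi)&(abs(P[:,0])<.08)&(abs(P[:,1]+.04)<.04)
        for n,m in(("L",P[:,0]>0),("R",P[:,0]<0)):
            if (k&m).sum()>3: print(cam,lo,n,(k&m).sum(),np.percentile(P[k&m],[3,50,97],axis=0).round(4).tolist())
E
```

```text
side 0.212 L 25 [[0.0222, -0.0411, 0.2151], [0.027, -0.0325, 0.2195], [0.0342, -0.0299, 0.2245]]
side 0.212 R 23 [[-0.0356, -0.0333, 0.2152], [-0.0284, -0.0317, 0.221], [-0.0245, -0.0301, 0.2243]]
side 0.225 L 60 [[0.0223, -0.0412, 0.2252], [0.0286, -0.0313, 0.233], [0.036, -0.0283, 0.2395]]
side 0.225 R 52 [[-0.0369, -0.0339, 0.2257], [-0.03, -0.0314, 0.2326], [-0.0241, -0.0294, 0.2396]]
side 0.24 L 80 [[0.0223, -0.0406, 0.2408], [0.0286, -0.0313, 0.2506], [0.0369, -0.0291, 0.2597]]
side 0.24 R 76 [[-0.039, -0.0335, 0.2408], [-0.0317, -0.0313, 0.2509], [-0.0242, -0.0291, 0.2593]]
```

```bash
python3 -m jog '0.41 -0.002 0 0.02 0; 0.41 0 0 0.03 0; 0.41 0 0 0.025 0; 0.41 0 0 0.005 0; 0.41 0 0 0 0; 0.41 0 0 0 0'
python3 - <<'E'
from h import *
s,p,T=plan([.5868,.0785],np.radians(7.8)); print(p,s["contact_force"],s["grip_width"])
E
python3 -m jog '0.41 0 0 0.004 0; 0.41 0 0 0.004 0; 0.41 0 0 0.003 0; 0.41 0 0 0 0'
```

```text
clock: 4.38
ee_pos: [0.594, 0.0362, 0.1362]
ee_rot: [0.001, 0.656, 0.754, 0.001]
contact_force: [0.7, -0.7, -0.4]
grip_width: 0.59
gripper_force: 0.0
[ 0.00142396 -0.04286693  0.13623162] [ 0.66621391 -0.73024557 -0.37957944] 0.5896907857612
clock: 4.88
ee_pos: [0.593, 0.0361, 0.1234]
ee_rot: [-0.0, 0.657, 0.754, -0.0]
contact_force: [-1.2, 0.6, 1.9]
grip_width: 0.592
gripper_force: 0.7
```

```bash
python3 -m jog '0.41 0 0 0.003 0; 0.41 0 0 0.003 0; 0.41 0 0 0.002 0; 0.41 0 0 0 0; 0.41 0 0 0 0'
python3 - <<'E'
from h import *
s,p,T=plan([.5868,.0785],np.radians(7.8)); print(p,s["contact_force"],s["torque"],s["grip_width"])
p,d=capture("side"); cv2.imwrite("pics/side2.png",cv2.resize(p[120:300,240:420],None,fx=3.3,fy=3.3,interpolation=cv2.INTER_CUBIC))
E
```

```text
clock: 5.5
ee_pos: [0.5933, 0.0361, 0.1158]
ee_rot: [0.0, 0.657, 0.754, 0.0]
contact_force: [-1.6, 0.2, 3.5]
grip_width: 0.586
gripper_force: 1.8
[ 0.00065669 -0.04292821  0.11583481] [-1.61793957  0.1884137   3.52776222] [-0.02589028  0.15129733  0.02148512] 0.5861248497771554
```

View pics/side2.png

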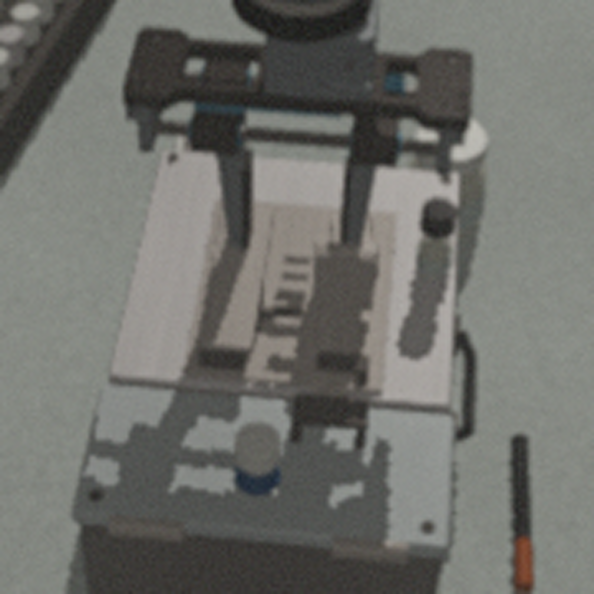

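The left finger holds the plate down at (237, 245) with about 3.5 N, and the right finger at (350, 240) is behind the tab and centred on it. Next I press 1 mm more and push.

```bash
python3 -m jog '0.41 0 0 0.001 0; 0.41 0.005 0 0 0; 0.41 0.005 0 0 0; 0.41 0.004 0 0 0; 0.41 0.003 0 0 0; 0.41 0.003 0 0 0; 0.41 0.003 0 0 0; 0.41 0.003 0 0 0; 0.41 0 0 0 0'
python3 - <<'E'
from h import *
s,p,T=plan([.5868,.0785],np.radians(7.8)); print(p,(T@[0,0,1]),s["contact_force"],s["torque"],s["grip_width"])
E
```

```text
clock: 6.68
ee_pos: [0.5898, 0.0615, 0.1148]
ee_rot: [0.001, 0.657, 0.754, -0.0]
contact_force: [0.3, -4.4, 3.7]
grip_width: 0.588
gripper_force: 2.9
[ 0.00070445 -0.01721564  0.11481235] [ 5.73964085e-04 -9.93172866e-04 -9.99999342e-01] [ 0.28822378 -4.38356308  3.68684515] [-0.83415979 -0.28985958 -0.03934631] 0.5877461350584706
```

```bash
python3 -m jog '0.41 0.003 0 0 0; 0.41 0.003 0 0 0; 0.41 0.003 0 0 0; 0.41 0.003 0 0 0; 0.41 0.003 0 0 0; 0.41 0.003 0 0 0; 0.41 0.002 0 0 0; 0.41 0 0 0 0'
python3 - <<'E'
from h import *
s,p,T=plan([.5868,.0785],np.radians(7.8)); print(p,s["contact_force"],s["torque"],s["grip_width"])
E
python3 -m jog '0.41 0.001 0 0 0; 0.41 0.001 0 0 0; 0.41 0 0 0 0'
```

```text
clock: 7.68
ee_pos: [0.5871, 0.0813, 0.1148]
ee_rot: [0.001, 0.657, 0.754, -0.0]
contact_force: [1.5, -5.5, 4.7]
grip_width: 0.59
gripper_force: 3.0
[0.00067404 0.00278361 0.11476023] [ 1.49574034 -5.50209988  4.67837098] [-0.93533146 -0.29964722 -0.05001309] 0.5903189615109503
clock: 8.05
ee_pos: [0.5868, 0.0832, 0.1148]
ee_rot: [0.001, 0.657, 0.754, -0.0]
contact_force: [1.8, -4.8, 5.2]
grip_width: 0.587
gripper_force: 3.1
```

```bash
python3 -m jog '0.41 0.001 0 0 0; 0.41 0.001 0 0 0; 0.41 0 0 0 0'; python3 -m jog '0.41 0.001 0 0 0; 0.41 0 0 0 0'
```

```text
clock: 8.43
ee_pos: [0.5866, 0.0852, 0.1148]
ee_rot: [0.001, 0.657, 0.754, -0.0]
contact_force: [1.8, -5.4, 4.1]
grip_width: 0.593
gripper_force: 3.1
clock: 8.68
ee_pos: [0.5865, 0.0855, 0.1148]
ee_rot: [0.001, 0.657, 0.754, -0.001]
contact_force: [0.9, -7.2, 4.1]
grip_width: 0.59
gripper_force: 4.5
```

```bash
python3 -m jog '0.41 0.001 0 0 0; 0.41 0.001 0 0 0; 0.41 0 0 0 0'
python3 - <<'E'
from h import *
s,p,T=plan([.5868,.0785],np.radians(7.8)); print(p,s["contact_force"],s["torque"],s["grip_width"])
E
```

```text
clock: 9.05
ee_pos: [0.5865, 0.0856, 0.1148]
ee_rot: [0.002, 0.656, 0.754, -0.002]
contact_force: [1.9, -13.6, 3.3]
grip_width: 0.591
gripper_force: 7.4
[0.00069011 0.00708225 0.11484154] [  1.89770191 -13.57711193   3.25885139] [-2.26042066 -0.42671045  0.24930505] 0.5909353568767672
```

```bash
python3 -m jog '0.41 -0.003 0 0 0; 0.41 0 0 0 0; 0.41 -0.003 0 -0.003 0; 0.41 0 0 -0.006 0; 0.41 0 0 -0.01 0; 0.41 0 0 -0.02 0; 0.41 0 0 -0.03 0; 0.41 0 0 -0.03 0; 0.41 -0.04 0 -0.02 0; 0.41 -0.05 0 0 0; 0.41 -0.05 0 0 0; 0.41 0 0 0 0; 0.41 0 0 0 0'
python3 - <<'E'
from h import *
yaw=np.radians(7.8);c,sn=np.cos(yaw),np.sin(yaw)
s=manip.state(); print(s["contact_force"])
for cam in("side","top"):
    p,d=capture(cam); v,u=np.nonzero(d>0); Q=w(cam,np.c_[u,v],d[v,u]); 
    if cam=="side": cv2.imwrite("pics/side3.png",cv2.resize(p[120:320,230:430],None,fx=3,fy=3,interpolation=cv2.INTER_CUBIC))
    P=np.c_[(Q[:,:2]-[.5868,.0785])@np.array([[c,-sn],[sn,c]]),Q[:,2]]
    k=(abs(P[:,2]-.146)<.005)&(abs(P[:,0]+.032)<.03)&(abs(P[:,1])<.06); print(cam,"tab",k.sum(),np.median(P[k],0).round(4))
    k=(P[:,2]>.105)&(abs(P[:,0]-.032)<.012)&(abs(P[:,1]+.015)<.05)&(P[:,2]<.14); print(cam,"plate",k.sum(),np.median(P[k],0).round(4))
E
```

```text
clock: 10.68
ee_pos: [0.6058, -0.0555, 0.2342]
ee_rot: [-0.0, 0.657, 0.754, 0.0]
contact_force: [-0.0, -0.2, -0.5]
grip_width: 0.586
gripper_force: 0.0
[-0.03874509 -0.1730234  -0.45838528]
side tab 124 [-0.0317  0.025   0.1464]
side plate 456 [ 0.0317 -0.0109  0.1253]
top tab 74 [-0.0321  0.0222  0.1457]
top plate 375 [ 0.0318 -0.0153  0.124 ]
```

View pics/side3.png

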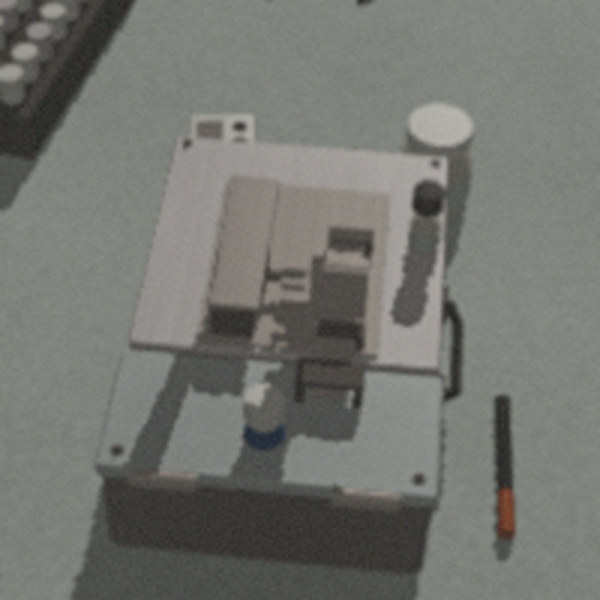

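The tab, at (348, 255), has moved forward to case y 0.022, which matches fully home (-26 + 42 + 6 = 22 mm). The plate is back up at 0.124, the vials and the other things stand where they were, and the arm is clear. Handing in.

```bash
python3 -c "
from cell import job; print(job.finish_job())"
```

```text
the job is handed in; nothing more can be done
None
```

The job is handed in: the camera check after withdrawing showed the bolt fully home, the catch plate back up, and the vials and other things undisturbed with the arm clear; no verdict was returned.

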